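# Post a returned medicine carton through the drop box flap

### The arm

A 7-joint arm with a two-finger parallel gripper is mounted at the origin on the work surface. World frame = base frame: x ahead of the robot, y to its left, z up, the work surface at z = 0. Lengths are in m, angles in rad, forces in N, time in s.
With the tool pointing down it reaches from about 0.4 to 0.85 m from the base axis. Payload 10.4 kg.
Tool frame: the origin (TCP) lies on the centre line of the jaws, within the pads' length; the fingertips stand 11 mm ahead of it and the grasp point (between the pads) lies 8 mm behind it; z points along the fingers, y is the line along which they close (so a half turn about z gives the same grasp; the last joint's range is limited). The gripper opens to 87 mm and grips with 3 to 60 N. Pads are 19 mm wide; open, the fingers measure 117 mm over their backs; the gripper's body (75 mm by 190 mm) begins 51 mm behind the grasp point.
Start: joints at [1.146, 0.332, -0.065, 1.46, 0.022, 1.35, -0.088], TCP at [0.244, -0.575, 0.234] pointing down, gripper open.
Joint ranges: [-2.6, 2.6], [-0.5, 2.12], [-1.47, 1.34], [0.16, 2.42], [-1.27, 4.41], [0.06, 2.06], [-2.6, 2.6]. Speed limits (rad/s): [2.22, 2.22, 2.79, 2.79, 3.14, 3.14, 3.14].

### API

Orientations are given as a unit quaternion [x, y, z, w].
In Python, from bench import r gives the robot as it stands.
- The arm moves only by the shell command python3 -m pendant 'ROWS' [OPENING] [FORCE]. ROWS is JSON, a list of rows, each a list of 4 numbers: the shift along the tool's x, y, z in m, then the turn about the tool's z in rad. A call has 1 to 8 rows; each row shifts and turns the commanded pose from where the row before left it, along the tool's axes as they then stand; what a row does not reach is not made up. A row lasts 1/12 s, in which the tool goes at most 41.7 mm and 7.16 degrees, less where a joint would pass 70% of its speed; a pose out of reach is approached as far as the arm can. A call with a gripper value outside its range is refused whole. OPENING is the opening, from 0 (shut) to 1 (fully open), set as the call begins (- or left out, the last holds). The fingers move at their own pace and stop on an object; FORCE is the grip in N (left out, the last holds). Time passes only in rows, so rows that do not move let the fingers close. It gives the time, the measured TCP pose, the force, the opening and the grip force at its end, in the units of the state.
- r.read_state(): the state, without advancing time (a new reading comes with each control period).
- r.camera(name): name is "scene" or "top"; returns a dict with "img" (480x640x3 uint8, red, green, blue), "camera_matrix" (3x3 intrinsics, pixels), "xyz" and "attitude" of the camera in the world. Camera axes: x right, y down, z forward; pixel columns grow to the right and rows downward; lengths in m; the calibration is good to about 2 mm. A picture is of the moment at which its call begins. There is no depth.
- r.close_job(): hands the job in; it is judged then, once.
Trained networks look in the newest picture that a camera, given by its name, has taken for a name from the list of things; names that differ only in an ending like _2 or _b are one class to them, and where a whole thing is asked for, a point or a joint stands for the part that bears it (a point fixed in the world has none). Each returns a list of dicts, best first, with "score" (0 to 1); they miss things now and then, are a little off and sometimes report something else, mostly with a low value. They report only what shows in the picture. A call takes as long as a camera call.
- r.outline_of(thing, camera): "mask" (480x640 bool, what is visible of it) and "bbox" ([centre column, centre row, width, height] in pixels, round what is visible of it).
The state is a dict: "time": time; "joint_positions": joint angles; "joint_vel": joint speeds; "joint_torque": joint torques, N m; "ee_pos": TCP position; "eef_rot": TCP orientation; "ft_force": force on the tool from outside, world axes, zero at the start; "torque": the same for the moment, N m; "width": finger opening in m; "grip_force": force on a finger pad.
Only numpy, scipy, OpenCV 4.12 (cv2) and the standard library are available. Lean on these libraries where they do the work, as an engineer would, in place of code of your own. Each camera call takes 0.05 s, during which the arm holds its last target. There are 200 camera calls.

### The job

A returned tablet carton lies on the loading shelf of the white medicine drop box. Without gripping or lifting it, push the box's self-closing flap inward with one finger and, while that finger keeps the flap open, gently push the carton off the shelf with the other finger so that it drops into the box; then withdraw and let the flap close. Do not force the flap open with the carton, and leave the bottle, the tub and the vaccine box beside it where they stand.

Things in the scene. Friction and masses are not known exactly. Their poses are not given: they have to be found in the camera images.
- dropbox: white steel drop box, blue emptying door in front, fixed on the counter, 275 (x) x 182 (y) x 151 mm high; walls and bottom 4 mm. Origin on the counter under the middle of the shelf's inner edge (the sill). x points from the shelf into the box (pushing direction), z up. Inside: x -131 to 136, y -87 to 87 mm, hollow under the shelf too. Behind the flap a flat hood top, x 105 to 140 mm, 151 mm up
- sill (a point): middle of the loading shelf's inner edge, on its top face, 100 mm above the counter; axes as the drop box. The flat steel shelf runs from here to x = -135 mm, where it is open (no rim); its side lips are 8 mm high, 174 mm apart inside. Past the sill there is no floor, only the flap: what passes it with the flap open falls in
- flap (a joint): opening of the flap in rad: 0 closed, grows as it is pushed inward and down, stop at 1.25. Steel plate 168 wide, 111 long, 4 mm thick, blue strip near its lower edge. A spring shuts it: 1.3 N square on the lower edge starts to open it, about 5 N nearer the hinge or far open; the carton's weight does not. At 0.5 rad its lower edge hangs 36 mm beyond and 42 mm below the sill
- flap_edge (a point): middle of the flap's lower free edge, outer face; closed, 3 mm beyond the sill and 1 mm above it. From here the closed flap slopes up at 23 degrees, away from the shelf, to its hinge, between fixed 4 mm cheeks 174 mm apart that stand 4 mm above it. Moves with the flap
- flap_hinge (a point): middle of the flap's hinge axis, which runs along the box's y, 105 mm beyond and 45 mm above the sill
- carton: white tablet carton with an orange band, 44 (x) x 80 (y) x 22 mm (z), about 45 g, lying flat and loose on the loading shelf with its long side roughly along the sill. Origin at the centre of its underside. It is only to be pushed
- pill_bottle: amber pill bottle with white cap, 42 mm across and 75 mm high, standing on the counter beside the box; origin at the centre of its underside. To be left alone
- tub: white tub with blue cap, 58 mm across and 85 mm high, standing on the counter beside the box; origin at the centre of its underside. To be left alone
- vaccine_box: white box with a red band, 50 x 65 x 45 mm high, standing on the counter beside the box; origin at the centre of its underside. To be left alone

How it is judged:
By the outcome, as a careful person would: the job done as asked, in the order asked, and still so for the second after the job is handed in, with the robot touching nothing.
It also fails if it takes over 35 s, if anything falls off the work surface, if the arm or the gripper's body presses on something with over 40 N, if the wrist force passes 120 N, or if a joint passes its speed limit or range.

## Working session

There is one attempt and no reset: what is moved stays moved. The work goes in short steps, Python scripts to look and compute and a shell command to move; the robot and the scene stay as the last step left them, time stands still between calls to the robot, and variables do not carry over. Pictures are saved under pics/ and viewed, at most 10 in all, crops included, and the job is handed in when it is done.

```bash
mkdir -p pics; cat > h.py <<'E'
import numpy as np,cv2
from bench import r
from scipy.spatial.transform import Rotation as R
def cam(n):
    c=r.camera(n);c['K']=np.array(c['camera_matrix']);a=np.array(c['attitude'])
    c['R']=a if a.shape==(3,3) else R.from_quat(a).as_matrix();c['t']=np.array(c['xyz']);return c
def onz(c,u,v,z):
    d=c['R']@np.linalg.solve(c['K'],[u,v,1]);return c['t']+d*(z-c['t'][2])/d[2]
def proj(c,p):
    q=c['K']@(c['R'].T@(np.array(p)-c['t']));return q[:2]/q[2]
E
python3 - <<'E'
from h import *
for n in('scene','top'):
    c=cam(n);cv2.imwrite(f'pics/{n}0.png',c['img'][:,:,::-1]);print(n,c['t'],c['attitude'])
    for th in('dropbox','flap','carton','pill_bottle','tub','vaccine_box'):
        for o in r.outline_of(th,n)[:2]:
            m=o['mask'].astype(np.uint8);k=cv2.minAreaRect(cv2.findNonZero(m)) if m.any() else None
            print(th,round(o['score'],2),np.round(o['bbox']),k and np.round(cv2.boxPoints(k)).tolist())
s=r.read_state();print(s['ee_pos'],s['eef_rot'],s['width'],s['time'])
E
```

```text
scene [ 0.98885501 -0.37489493  0.53725139] [ 0.81697915  0.33834089 -0.16953134 -0.43512024]
dropbox 0.69 [262. 333. 234. 197.] [[126.0, 325.0], [220.0, 175.0], [402.0, 288.0], [308.0, 439.0]]
flap 0.83 [283. 303. 123.  67.] [[222.0, 330.0], [319.0, 242.0], [347.0, 273.0], [250.0, 361.0]]
carton 0.87 [236. 272.  58.  41.] [[205.0, 271.0], [254.0, 241.0], [270.0, 267.0], [221.0, 297.0]]
carton 0.57 [182. 422.  46.  62.] [[152.0, 396.0], [188.0, 384.0], [207.0, 444.0], [172.0, 456.0]]
pill_bottle 0.62 [181. 421.  42.  65.] [[155.0, 393.0], [191.0, 385.0], [205.0, 446.0], [169.0, 454.0]]
pill_bottle 0.31 [260. 334. 231. 202.] [[125.0, 327.0], [219.0, 175.0], [402.0, 289.0], [309.0, 440.0]]
tub 0.97 [376. 288.  30.  57.] [[359.0, 261.0], [386.0, 255.0], [398.0, 309.0], [371.0, 315.0]]
vaccine_box 0.79 [281. 253.  28.  18.] [[267.0, 250.0], [273.0, 236.0], [299.0, 248.0], [293.0, 262.0]]
top [0.36769639 0.07154093 1.11317908] [-0.67518203  0.73039731 -0.07712348  0.06856352]
dropbox 0.58 [402. 240. 144. 184.] [[318.0, 174.0], [427.0, 143.0], [473.0, 307.0], [364.0, 338.0]]
flap 0.94 [390. 212. 104.  84.] [[335.0, 191.0], [428.0, 167.0], [444.0, 229.0], [351.0, 253.0]]
carton 0.97 [396. 276.  47.  36.] [[368.0, 267.0], [417.0, 259.0], [421.0, 286.0], [373.0, 294.0]]
pill_bottle 0.72 [482. 213.  28.  30.] [[460.0, 219.0], [484.0, 195.0], [500.0, 211.0], [476.0, 234.0]]
pill_bottle 0.17 [399. 240. 144. 184.] [[318.0, 174.0], [427.0, 143.0], [473.0, 307.0], [364.0, 337.0]]
tub 0.64 [286. 225.  34.  38.] [[270.0, 206.0], [301.0, 206.0], [301.0, 244.0], [270.0, 244.0]]
vaccine_box 0.63 [324. 321.  41.  41.] [[299.0, 324.0], [325.0, 299.0], [345.0, 320.0], [318.0, 345.0]]
vaccine_box 0.46 [285. 224.  32.  39.] [[270.0, 206.0], [301.0, 206.0], [301.0, 244.0], [270.0, 244.0]]
[ 0.24444628 -0.5752343   0.2335928 ] [9.79887420e-01 1.99551102e-01 1.29126710e-05 4.63902162e-05] 0.08735495841615037 0.7
```

View pics/scene0.png

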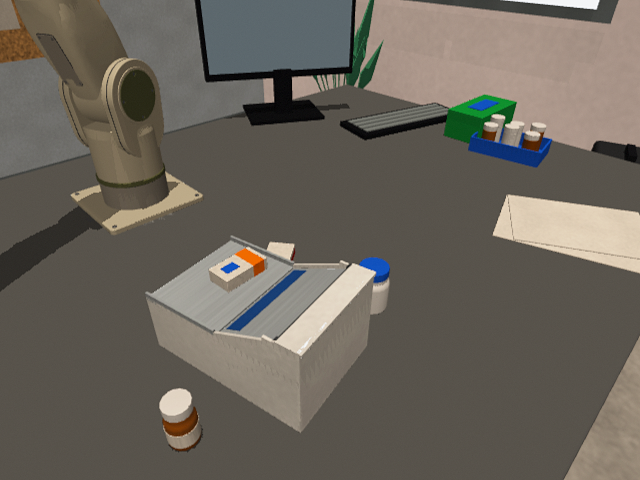

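View pics/top0.png

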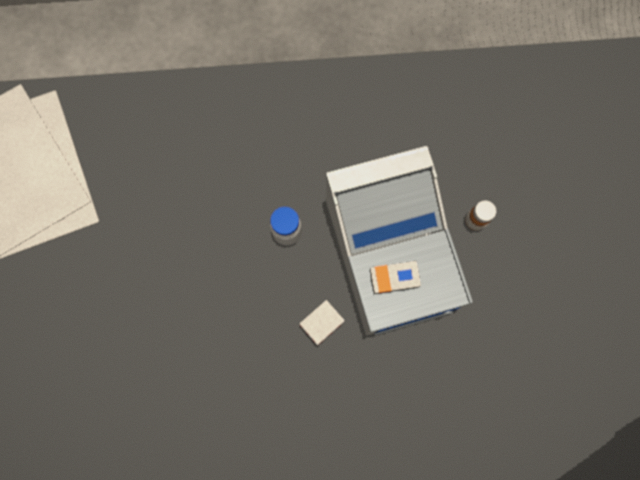

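The top view shows the shelf toward the robot with the carton at about (396,277), the flap's blue strip at about (395,231), and the hood's far corners at (327,174) and (428,148). The scene view agrees: the carton is at (236,270), the tub and vaccine box are on one side, and the bottle is on the other. Next I'll fit the box pose from corners in both views.

```bash
cat > fit.py <<'E'
from h import *
from scipy.optimize import least_squares
c={n:cam(n) for n in('scene','top')}
B={}  # box-frame model points -> pixels
pts=[('top',(.140,.091,.151),(327,173)),('top',(.140,-.091,.151),(429,148)),
('top',(.105,-.091,.151),(436,170)),('top',(.105,.091,.151),(335,196)),
('top',(-.135,-.091,.108),(471,300)),('top',(-.135,.091,.108),(371,332)),
('scene',(.140,-.091,.151),(300,348)),('scene',(.140,.091,.151),(375,271)),
('scene',(-.135,-.091,.108),(148,294)),('scene',(-.135,.091,.108),(233,238)),('scene',(.14,-.091,0),(299,426))]
def w(p,q): 
    a=p[2];return np.array([p[0]+np.cos(a)*q[0]-np.sin(a)*q[1],p[1]+np.sin(a)*q[0]+np.cos(a)*q[1],q[2]])
f=lambda p:np.concatenate([proj(c[n],w(p,q))-u for n,q,u in pts])
best=min((least_squares(f,[.5,-.1,a],loss='soft_l1') for a in np.arange(-3,3,.7)),key=lambda s:s.cost)
p=best.x;print('box',p.round(4),np.degrees(p[2]).round(1));print(f(p).reshape(-1,2).round(1).tolist())
def tobox(P):
    a=p[2];d=P[:2]-p[:2];return np.array([np.cos(a)*d[0]+np.sin(a)*d[1],-np.sin(a)*d[0]+np.cos(a)*d[1]])
# carton: fit pose (x,y,yaw) in box frame to mask hulls of both cameras
ms={n:r.outline_of('carton',n)[0]['mask'].astype(np.uint8) for n in c}
cr=np.array([[sx*.022,sy*.04,z] for sx in(-1,1) for sy in(-1,1) for z in(0,.022)])
def iou(k):
    s=0
    for n in c:
        pp=[proj(c[n],w(p,(k[0]+np.cos(k[2])*q[0]-np.sin(k[2])*q[1],k[1]+np.sin(k[2])*q[0]+np.cos(k[2])*q[1],.1+q[2]))) for q in cr]
        m=np.zeros((480,640),np.uint8);cv2.fillConvexPoly(m,cv2.convexHull((np.array(pp)*16).round().astype(np.int32)),1,shift=4)
        s+=(m&ms[n]).sum()/(m|ms[n]).sum()
    return -s/2
from scipy.optimize import differential_evolution as de
o=de(iou,[(-.12,.0),(-.06,.06),(-.6,.6)],seed=0,maxiter=60);print('carton in box',o.x.round(4),'iou',-o.fun)
s=r.read_state();Rt=R.from_quat(s['eef_rot']).as_matrix();print('tool x,y',Rt[:2,0].round(3),Rt[:2,1].round(3),'tcp box',tobox(np.array(s['ee_pos'])).round(4))
E
python3 fit.py
```

```text
box [ 0.5785 -0.0837  0.195 ] 11.2
[[-1.2, 0.4], [-2.2, -1.5], [-3.0, -5.1], [-3.6, -3.8], [0.4, 1.6], [-1.3, -1.4], [-2.7, 3.8], [-1.6, -1.7], [-3.8, -3.9], [-2.1, -4.7], [-0.1, 4.5]]
carton in box [-0.0579  0.0241 -0.128 ] iou 0.9134597295583297
tool x,y [0.92  0.391] [ 0.391 -0.92 ] tcp box [-0.423  -0.4175]
```

```bash
cat >> fit.py <<'E'
im=[]
for n,(x0,y0,W,H,k) in {'top':(310,135,180,215,2.7),'scene':(130,220,260,215,1.5)}.items():
    g=cv2.resize(c[n]['img'][y0:y0+H,x0:x0+W,::-1],None,fx=k,fy=k,interpolation=cv2.INTER_CUBIC)
    def L(a,b,col):
        A,B_=[tuple(int(v) for v in (proj(c[n],w(p,q))-[x0,y0])*k) for q in(a,b)];cv2.line(g,A,B_,col,1)
    L((-.135,-.087,.1),(-.135,.087,.1),(0,0,255));L((0,-.087,.1),(0,.087,.1),(0,0,255))
    for y in(-.091,.091): L((.105,y,.151),(.14,y,.151),(0,255,0));L((-.135,y,.108),(0,y,.108),(0,255,0))
    for x in(.105,.14): L((x,-.091,.151),(x,.091,.151),(0,255,0))
    K=o.x;Q=[(K[0]+np.cos(K[2])*a-np.sin(K[2])*b,K[1]+np.sin(K[2])*a+np.cos(K[2])*b,.122) for a,b in((-.022,-.04),(.022,-.04),(.022,.04),(-.022,.04))]
    for i in range(4): L(Q[i],Q[i-1],(255,0,255))
    im.append(g)
h=max(g.shape[0] for g in im);im=[cv2.copyMakeBorder(g,0,h-g.shape[0],0,0,0) for g in im]
g=np.hstack(im)[:600,:800];cv2.imwrite('pics/ov.png',g);print(g.shape)
E
python3 fit.py|tail -1
```

```text
(580, 800, 3)
```

View pics/ov.png

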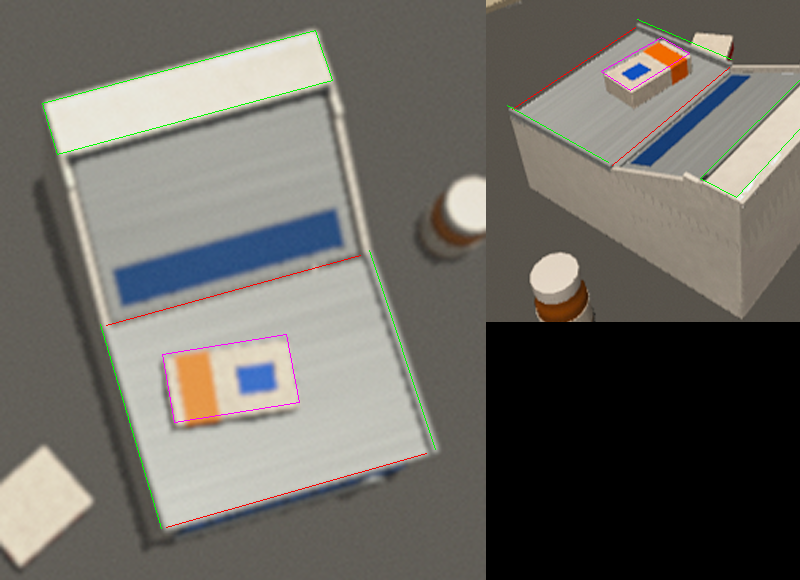

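```bash
python3 -m pendant '[[0,0,-0.02,-0.12],[0,0,-0.02,-0.12],[0,0,-0.02,-0.12],[0.03,-0.015,0,-0.12],[0.03,-0.015,0,-0.12],[0.03,-0.02,0,-0.12],[0.03,-0.02,0,-0.12],[0.03,-0.02,0,-0.12]]' 1
```

```text
time: 1.77
ee_pos: [0.249, -0.4023, 0.2933]
eef_rot: [0.775, 0.632, 0.0, 0.0]
ft_force: [-0.4, 0.6, 0.9]
width: 0.0866
grip_force: 0.0
```

The overlay matches to about 2 mm: sill, shelf edge, hood and carton outlines all lie on their features. So the carton is at box (-58, 24) mm, yawed -7°. Next I'll compute the move to hover.

```bash
cat > to.py <<'E'
import sys;from h import *
P=[.5785,-.0837,.195];T=[float(v) for v in sys.argv[1:4]]
s=r.read_state();a=P[2];M=np.array([[np.cos(a),-np.sin(a)],[np.sin(a),np.cos(a)]])
b=M.T@(np.array(s['ee_pos'])[:2]-P[:2]);Rt=R.from_quat(s['eef_rot']).as_matrix()
g=np.r_[M@T[:2]+P[:2],T[2]]
yaw=np.arctan2(Rt[1,1],Rt[0,1])
print('t',s['time'],'in box',b.round(4),'z',round(s['ee_pos'][2],4),'shift',(Rt.T@(g-s['ee_pos'])).round(4),'turn',round(-(a-yaw),3),'F',np.round(M.T@np.array(s['ft_force'])[:2],1),round(s['ft_force'][2],1),'w',round(s['width'],4))
E
python3 to.py -.0425 .024 .22
```

```text
t 1.7667 in box [-0.385  -0.2487] z 0.2933 shift [0.3838 0.2106 0.0733] turn -0.396 F [-0.3  0.7] 0.9 w 0.0866
```

```bash
python3 -m pendant '[[0.035,0.01,0,-0.1],[0.035,0.01,0,-0.1],[0.035,0.01,0,-0.1],[0.035,0.01,0,-0.096],[0.035,0.02,0,0],[0.03,0.03,0,0]]'|head -2; python3 to.py -.0425 .024 .22
```

```text
time: 2.27
ee_pos: [0.332, -0.1936, 0.2939]
t 2.2667 in box [-0.2631 -0.0601] z 0.2939 shift [0.0861 0.2199 0.0737] turn -0.009 F [ 1.1 -0.5] 1.0 w 0.0871
```

```bash
python3 -m pendant '[[0.014,0.036,0,-0.009],[0.014,0.036,0,0],[0.014,0.037,0,0],[0.014,0.037,0,0],[0.015,0.037,0.02,0],[0.015,0.037,0.02,0],[0,0,0.034,0],[0,0,0,0]]'|head -1;python3 -m pendant '[[0,0,0,0],[0,0,0,0]]'|head -1; python3 to.py -.0425 .024 .15
python3 - <<'E'
from h import *
c=cam('scene');g=cv2.resize(c['img'][180:420,110:430,::-1],None,fx=2.5,fy=2.5,interpolation=2);cv2.imwrite('pics/hov.png',g)
E
```

```text
time: 2.93
time: 3.1
t 3.1 in box [-0.0476  0.0211] z 0.2238 shift [0.003  0.0051 0.0738] turn -0.0 F [-0.1 -0.6] 0.0 w 0.087
```

View pics/hov.png

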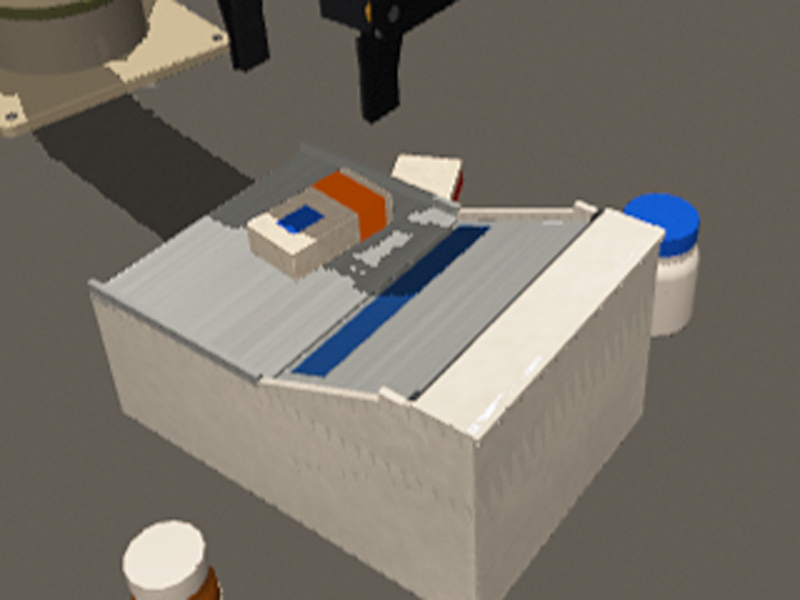

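The fingers straddle the carton along the push direction: front finger at about (378,110), rear at about (250,60) in the crop. I'll descend to just above carton height and check the clearance.

```bash
python3 -m pendant '[[0.003,0.005,0.03,0],[0,0,0.03,0],[0,0,0.026,0],[0,0,0,0],[0,0,0,0]]'|head -1; python3 to.py -.0425 .024 .114
python3 - <<'E'
from h import *
t=cam('top');a=cv2.resize(t['img'][200:320,330:480,::-1],(500,400),interpolation=2)
c=cam('scene');g=cv2.resize(c['img'][200:380,170:350,::-1],(300,300),interpolation=2);cv2.imwrite('pics/low.png',np.hstack([a,cv2.copyMakeBorder(g,0,100,0,0,0)]))
E
```

```text
time: 3.57
t 3.5667 in box [-0.0427  0.0242] z 0.1375 shift [-0.0002  0.0002  0.0235] turn -0.0 F [-0.1  0.7] 0.8 w 0.0873
```

View pics/low.png

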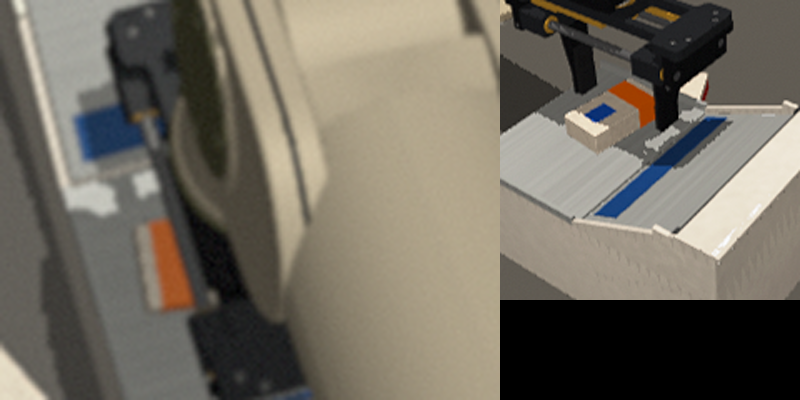

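The front finger hangs just past the sill, with its tip at about (665,128) in the right crop. The rear finger is behind the carton and nothing is touching. I'll lower slowly and watch the force.

```bash
python3 -m pendant '[[0,0,0.005,0],[0,0,0.005,0],[0,0,0.005,0],[0,0,0,0]]'|head -1; python3 to.py -.0425 .024 .114;  python3 -m pendant '[[0,0,0.004,0],[0,0,0.004,0],[0,0,0,0],[0,0,0,0]]'|head -1; python3 to.py -.0425 .024 .114
```

```text
time: 4.0
t 4.0 in box [-0.043  0.025] z 0.1205 shift [-0.001   0.0005  0.0065] turn 0.001 F [0.4 0.6] -0.5 w 0.0873
time: 4.33
t 4.3333 in box [-0.0428  0.025 ] z 0.113 shift [-0.001   0.0003 -0.001 ] turn 0.001 F [-2.   0.7] 0.6 w 0.0871
```

```bash
python3 -m pendant '[[0,0.003,0,0],[0,0.003,0,0],[0,0.003,0,0],[0,0.003,0,0],[0,0.003,0,0],[0,0.003,0,0],[0,0.003,0,0],[0,0,0,0]]'|head -1; python3 to.py 0 .024 .114; python3 - <<'E'
from h import *
c=cam('scene');g=cv2.resize(c['img'][190:350,160:370,::-1],(700,533),interpolation=2);cv2.imwrite('pics/p1.png',g)
E
```

```text
time: 5.0
t 5.0 in box [-0.0209  0.0251] z 0.1133 shift [-0.0011  0.0209 -0.0007] turn 0.001 F [-1.  -0.1] 1.8 w 0.0867
```

View pics/p1.png

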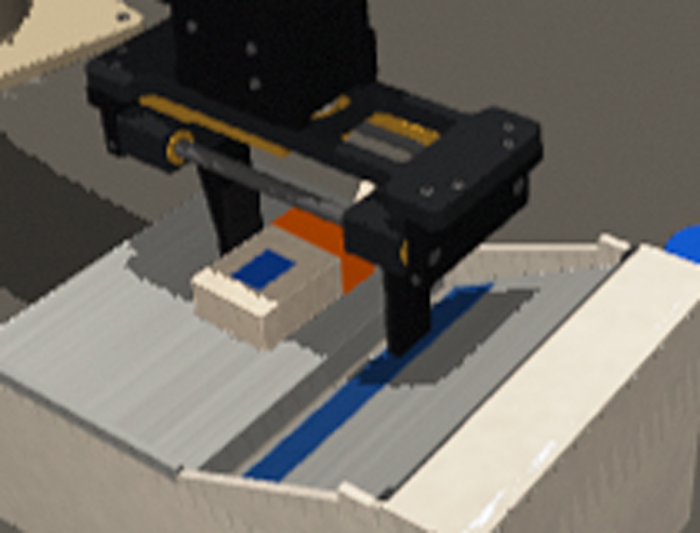

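The front finger holds the flap open (tip at about (405,350)). The carton follows squarely ahead of the rear finger, about 2 cm from the sill. I'll keep going.

```bash
python3 -m pendant '[[0,0.003,0,0],[0,0.003,0,0],[0,0.003,0,0],[0,0.003,0,0],[0,0.003,0,0],[0,0.003,0,0],[0,0.003,0,0],[0,0.003,0,0]]'|head -1; python3 to.py 0.024 .024 .113; python3 -m pendant '[[0,0.003,0,0],[0,0.003,0,0],[0,0.003,0,0],[0,0.003,0,0],[0,0,0,0]]'|head -1;  python3 to.py 0.024 .024 .113; python3 - <<'E'
from h import *
c=cam('scene');g=cv2.resize(c['img'][190:350,160:370,::-1],(700,533),interpolation=2);cv2.imwrite('pics/p2.png',g)
E
```

```text
time: 5.72
t 5.7167 in box [0.0026 0.025 ] z 0.1131 shift [-0.0011  0.0214  0.0001] turn 0.001 F [-5.  -0.1] 0.9 w 0.0872
time: 6.13
t 6.1333 in box [0.0149 0.0251] z 0.1131 shift [-0.0011  0.0091  0.0001] turn 0.001 F [-3.2 -0.5] 0.8 w 0.0873
```

View pics/p2.png

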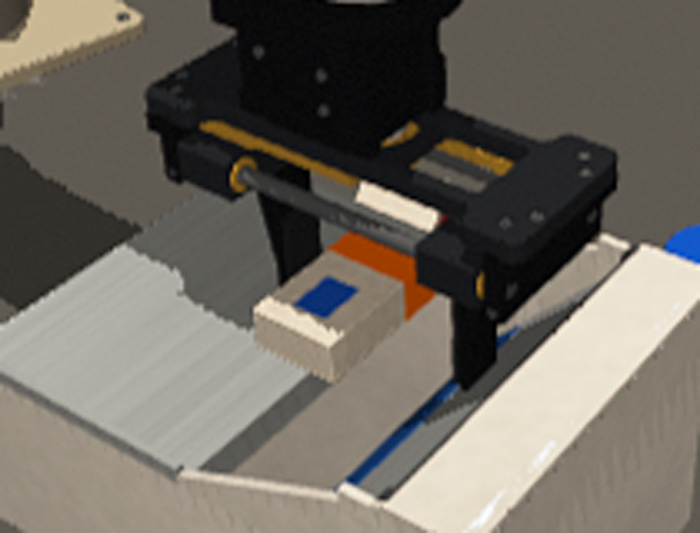

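The carton overhangs the sill by nearly half, and the flap is wide open ahead of the front finger. I'll push it over gently.

```bash
python3 -m pendant '[[0,0.002,0,0],[0,0.002,0,0],[0,0.002,0,0],[0,0.002,0,0],[0,0.002,0,0],[0,0.002,0,0],[0,0,0,0],[0,0,0,0]]'|head -1;  python3 to.py 0.024 .024 .113; python3 - <<'E'
from h import *
c=cam('scene');g=cv2.resize(c['img'][190:350,160:370,::-1],(700,533),interpolation=2);cv2.imwrite('pics/p3.png',g)
E
```

```text
time: 6.85
t 6.85 in box [0.0262 0.025 ] z 0.1129 shift [-0.001  -0.0022 -0.0001] turn 0.001 F [-4.1 -0.9] 0.5 w 0.0871
```

View pics/p3.png

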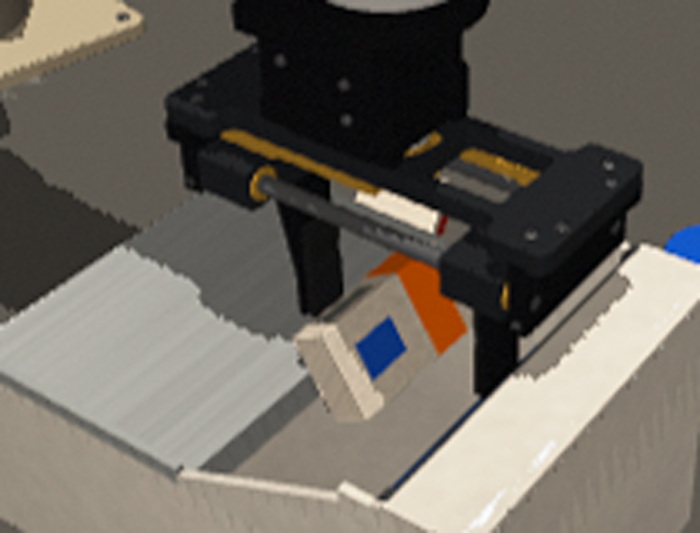

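The carton is tipping over the sill (centre at about (385,345)). I'll hold and see whether it drops.

```bash
python3 -m pendant '[[0,0,0,0],[0,0,0,0],[0,0,0,0]]'|head -1;  python3 to.py 0.024 .024 .113; python3 - <<'E'
from h import *
c=cam('scene');g=cv2.resize(c['img'][190:350,160:370,::-1],(700,533),interpolation=2);cv2.imwrite('pics/p4.png',g)
for o in r.outline_of('carton','scene'):print(o['score'],o['bbox'])
E
```

```text
time: 7.15
t 7.15 in box [0.0262 0.025 ] z 0.113 shift [-0.001  -0.0022  0.    ] turn 0.001 F [-5.5 -0.5] 0.1 w 0.0871
0.68 [260.8, 319.8, 53.7, 37.7]
```

View pics/p4.png

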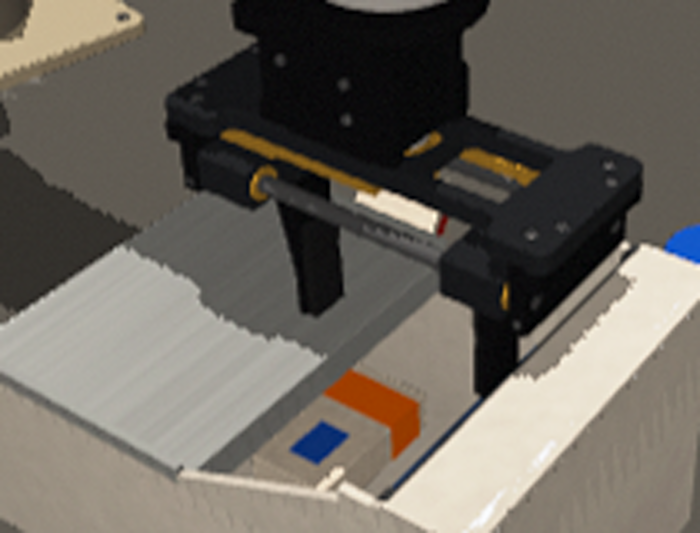

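The carton lies flat on the box floor, at about (340,430) in the crop. I'll withdraw backward so the flap closes gently on the finger, then go up.

```bash
python3 -m pendant '[[0,-0.006,0,0],[0,-0.007,0,0],[0,-0.007,0,0],[0,-0.007,0,0],[0,-0.007,0,0],[0,-0.007,0,0],[0,-0.007,0,0],[0,-0.007,0,0]]'|head -1;python3 to.py -.04 .024 .113; python3 -m pendant '[[0,-0.006,0,0],[0,-0.006,0,0],[0,-0.003,-0.004,0],[0,0,-0.01,0],[0,0,-0.02,0],[0,0,-0.03,0],[0,0,-0.03,0],[0,0,-0.03,0]]'|head -1; python3 -m pendant '[[0,-0.03,-0.01,0],[0,-0.03,0,0],[0,-0.03,0,0],[0,-0.03,0,0],[0,-0.03,0,0],[0,-0.03,0,0],[0,0,0,0],[0,0,0,0]]'|head -2; python3 to.py 0 0 .2; python3 - <<'E'
from h import *
t=cam('top')
for n in('carton','flap','pill_bottle','tub','vaccine_box'):
    o=r.outline_of(n,'top');print(n,[(round(k['score'],2),np.round(k['bbox'])) for k in o[:2]])
a=t['img'][135:345,260:520,::-1];a=cv2.resize(a,(400,323),interpolation=2)
c=cam('scene');g=cv2.resize(c['img'][170:460,110:410,::-1],(400,387),interpolation=2);cv2.imwrite('pics/end.png',np.hstack([cv2.copyMakeBorder(a,0,64,0,0,0),g]))
E
```

```text
time: 7.92
t 7.9167 in box [-0.0293  0.0249] z 0.1132 shift [-0.0009 -0.0107  0.0002] turn 0.001 F [-0.   0.9] 2.1 w 0.0867
time: 8.58
time: 9.25
ee_pos: [0.3539, -0.1029, 0.2482]
t 9.25 in box [-0.2241  0.0247] z 0.2482 shift [-0.0245  0.224   0.0485] turn -0.0 F [ 0.8 -0.7] 0.2 w 0.0867
carton []
flap [(0.66, array([390., 211., 104.,  83.]))]
pill_bottle []
tub [(0.8, array([285., 225.,  34.,  38.]))]
vaccine_box [(0.96, array([321., 323.,  48.,  46.]))]
```

View pics/end.png

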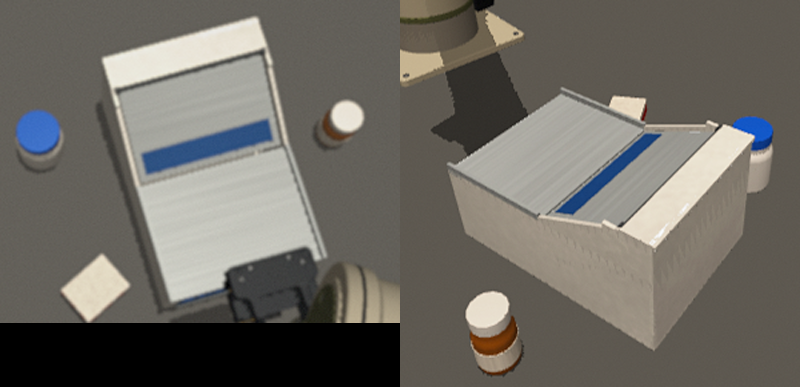

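The shelf is empty and the flap is closed (blue strip back where it was). The bottle, tub and vaccine box stand where they were, and the arm is clear.

```bash
python3 -c "
from bench import r
print(r.close_job())"
```

```text
the job is handed in; nothing more can be done
None
```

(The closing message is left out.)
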